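# Pin the tumbler carrier shut over the bottle

### The job

Lock the bottle into its tumbler carrier so that it cannot come out when it is turned end over end: press the hinged clamp arm down onto the bottle, push the hitch pin from the near side through the hole in the swing post, over the arm's two rods, until its shoulder is right up against the post, then flip its sprung wire loop over the top of the post so that it snaps down on the far side. The post is loose on its pivot, so feel for the hole and never force the pin or squash the bottle, and leave the timer, the pen and the red-capped bottle where they are.

Things in the scene. Friction and masses are not known exactly. Their poses are not given: they have to be found in the camera images.
- carrier: Fixed aluminium plate, 116 x 240 mm, top at z 16, with a cup holding the bottle at its middle, a hinge bracket at its +y end, a swing post at its -y end. Origin under the plate's centre; x away from the robot (the pin goes in from -x), y along the plate, z up. Carrier mm below are in this frame.
- post_pivot (a point): Pivot of the swing post, carrier (0, -75, 30). Round steel post; its flat top part is 16 mm thick (faces at x -8 and +8), 36 mm wide, up to z 173. An 11.5 mm hole runs through it along x at z 155. It leans either way about x: the hole is anywhere from carrier y -84.5 to -65.5, not reported, to be seen or felt. It stays where left and yields sideways to 1 to 2 N, up to stops at y -85 and -65.
- clamp_arm (a joint): Clamp arm angle, rad, reading noisy by 0.01: 0 level, grows as the free end rises; starts at 0.4 to 0.65, stays where left. 9 to 10 N at press_spot seats it on the bottle; let go, it rests near 0.015 to 0.02, up to 3.5 mm high at the post, so its rods cover the lowest part of the hole, and the pin's nose must ride over them and wedge them down (some 6 N up on the pin).
- clamp_hinge (a point): Hinge of the clamp arm, carrier (0, 85, 146), axis along x. Two 8 mm rods at x -13.5 and +13.5 run from it towards -y, 198 mm long, and straddle the post; a flat plate 34 mm wide joins them from 49 to 129 mm from the hinge. Rod and plate tops are at z 150 when level. The bracket's cheeks reach z 157.
- press_spot (a point): Point on top of the arm's plate, midway across, 115 mm from the hinge: where to press the arm down. At carrier (0, -30, 150) when level.
- pad: Round black rubber pressure pad, 30 mm, sprung (9 N/mm, 6 mm travel) under the arm 85 mm from the hinge; it bears on the bottle's cap. More than 25 N on the bottle squashes it. Origin at the centre of its lower face.
- bottle: White reagent bottle with a blue cap, 48 mm across, 105 mm tall, standing loose in the carrier's cup (rim at z 45) at carrier (0, 0), its foot at z 20, its cap's top at z 125. Origin at the centre of its foot, z up.
- pin: Brass-coloured hitch pin, 0.1 to 0.17 kg, on the bench, nose roughly away from the robot. Origin on its axis at the shoulder face, x to the nose, z up; axis 5 mm above the bench. Shank 10 mm across to x 26, tapering to 7 mm at x 39, tip at x 40. Shoulder block x -9.5 to 0, 24 mm wide, z -4 to 9. Home: origin at carrier x -8, z 155 to 156, x axes parallel.
- pin_grip (a point): Where to take the pin: middle of its grip, pin (-23, 0, 2). The grip runs from pin x -45 to -9, is flat-sided, 14 mm wide across y, z -5 to 9.5. Held 17 mm above the axis the fingers clear arm and loop. In the hole the pin slides with a push of 3 to 10 N; a blocked nose or the seated shoulder shows as a sharp rise; keep below 15 N.
- loop (a joint): Angle of the wire loop on the pin's head, rad: 0 open (leaning back from the nose, 55 degrees above level), 2.15 closed (forward, level). Hinge along the pin's y at pin x -40, z 3. Over-centre spring: it holds the loop at either end, resists with 2 to 4 N at the bar up to about 1.08 (28 degrees past upright), then snaps it shut. Loop of 4 mm wire, 73 mm from hinge to cross bar, 50 mm wide.
- loop_bar (a point): Middle of the loop's cross bar: open, at pin (-82, 0, 63); closed, at pin (33, 0, 5). Push it from behind, over the post, following its arc.
- timer: White lab timer with three keys, 74 x 64 x 21 mm, on the bench; leave alone. Origin at the centre of its underside.
- pen: White and black marker pen, 12 x 136 x 10 mm, on the bench; leave alone. Origin at the middle of its underside, y along it.
- buffer: White bottle with a red cap, 38 mm across, 122 mm tall, standing on the bench; leave alone. Origin at the centre of its foot.
There are look-alikes about, which are no part of the job. There is more than one size of the pin; the one meant has the size given above.

How it is judged (in metres and radians):
On the way, in this order (a step that is already met when the one before it is completed fails the run):
1. the clamp arm is down on the bottle (value of joint clamp_arm below 0.035 rad), for 0.2 s.
2. the pin is through the post with its shoulder against it, holding the arm down, its loop still open (x of pin in the frame of carrier between -0.0095 and -0.006 m and y of pin in the frame of carrier between -0.0865 and -0.0635 m and z of pin in the frame of carrier between 0.153 and 0.158 m and angle between the x axis of pin and the x axis of carrier, either way round below 0.1 rad and value of joint clamp_arm below 0.0125 rad and value of joint loop below 0.6 rad), for 0.2 s.
At the end, for the whole second after the job is handed in: the pin is through the post, its shoulder within 1.5 mm of the post's face, square to it, holding the arm down (below 0.0125 rad); the loop is snapped shut over the post (above 2.0 rad); the bottle stands upright in its cup; all at rest (x of pin in the frame of carrier between -0.0095 and -0.006 m and y of pin in the frame of carrier between -0.0865 and -0.0635 m and z of pin in the frame of carrier between 0.153 and 0.158 m and angle between the x axis of pin and the x axis of carrier, either way round below 0.1 rad and value of joint clamp_arm below 0.0125 rad and value of joint loop above 2 rad and angle between bottle's own z axis and vertical below 0.1 rad and linear speed of pin below 0.02 m/s); the robot touches nothing.
It fails at once if the pin is forced: over 40 N in all between it and the carrier (contact force between pin and carrier above 40 N).
It fails at once if the bottle is squashed: over 25 N from the pad (contact force between bottle and pad above 25 N).
It fails at once if the timer, the pen or the red-capped bottle is moved by over 20 mm (distance of any of timer, pen, buffer from where it was at the start of the episode above 0.02 m).
It also fails if it takes over 69 s, if anything falls off the work surface, if the arm or the gripper's body presses on something with over 40 N, if the wrist force passes 120 N, or if a joint passes its speed limit or range.

### The arm

A 6-joint arm with a two-finger parallel gripper is mounted at the origin on the work surface; the furniture and walls round the work are solid. World frame = base frame: x ahead of the robot, y to its left, z up, the work surface at z = 0. Lengths are in mm, angles in rad, forces in N, time in s.
With the tool pointing down it reaches from about 350 to 775 mm from the base axis. Payload 7.3 kg.
Tool frame: the origin (TCP) lies on the mounting face of the last link; the fingertips stand 178 mm ahead of it and the grasp point (between the pads) lies 159 mm ahead of it; z points along the fingers, y is the line along which they close (so a half turn about z gives the same grasp; the last joint's range is limited). The gripper opens to 92 mm and grips with 3 to 60 N. Pads are 19 mm wide; open, the fingers measure 130 mm over their backs; the gripper's body (75 mm by 190 mm) begins 47 mm behind the grasp point.
Start: joints at [-0.146, 0.342, 1.524, -0, 1.275, -0.146], TCP at [525.003, 0.022, 404.741] pointing down, gripper open.
Joint ranges: [-2.53, 2.53], [-0.77, 2.02], [0.04, 2.7], [-1, 4.14], [0.28, 2.66], [-3.11, 3.11]. Speed limits (rad/s): [2.57, 2.57, 3.14, 3.14, 3.14, 3.14].

### API

Orientations are given as [roll, pitch, yaw] about the fixed x, y, z axes, in that order (R = Rz(yaw) Ry(pitch) Rx(roll)).
In Python, from plant import bot, vision gives the robot as it stands. The module is installed in compiled form; this text tells all that it offers.
- The arm moves only by the shell command python3 -m crank 'ROWS'. ROWS is a JSON list of rows, 1 to 5 of them, each of 5 numbers: the finger opening in mm, then dx, dy, dz in mm, then a turn about the tool's z in rad; each row is the pose to reach, as a shift and turn from the pose commanded when the command began, along the tool's axes at that moment; what a row does not reach only later rows make up. A row lasts 1/8 s, in which the tool goes at most 62.5 mm and 0.188 rad, less where a joint would pass 70% of its speed; a pose out of reach is approached as far as the arm can. The fingers move at their own pace and stop on an object; the grip force is fixed at half the most. Time passes only in rows, so rows that do not move let the fingers close. It prints the time, the measured TCP pose, the force, the opening and the grip force at its end. Input that does not fit is refused with a message, and nothing moves.
- bot.get_obs(): the state, without advancing time (a new reading comes with each control period).
- vision.capture(name): name is "scene" or "side" or "wrist"; returns a dict with "color" (384x512x3 uint8, red, green, blue), "K" (3x3 intrinsics, pixels), "R" (3x3) and "t" (3): a world point X has camera coordinates R X + t. Camera axes: x right, y down, z forward; pixel columns grow to the right and rows downward; lengths in mm; the calibration is good to about 2 mm. The wrist camera is an equidistant fisheye: a pixel r from the principal point sees the ray r / f radians off the axis. A picture is of the moment at which its call begins. There is no depth.
- bot.close_job(): hands the job in; it is judged then, once.
The state is a dict: "time": time; "joint_positions": joint angles; "dq": joint speeds; "tau": joint torques, N m; "tool_pos": TCP position; "tcp_rot": TCP orientation; "contact_force": force on the tool from outside, world axes, zero at the start; "moment": the same for the moment, N m; "grip_width": finger opening in mm; "finger_force": force on a finger pad.
Only numpy, scipy, OpenCV 4.12 (cv2) and the standard library are available. Lean on these libraries where they do the work, as an engineer would, in place of code of your own. Each camera call takes 0.05 s, during which the arm holds its last target. There are 200 camera calls.

## Working session

There is one attempt and no reset: what is moved stays moved. The work goes in short steps, Python scripts to look and compute and a shell command to move; the robot and the scene stay as the last step left them, time stands still between calls to the robot, and variables do not carry over. Pictures are saved under pics/ and viewed, at most 10 in all, crops included, and the job is handed in when it is done.

```bash
mkdir -p pics; ls; python3 - <<'E'
from plant import bot, vision
import cv2,pickle
o=bot.get_obs()
print(o)
d={}
for n in ["scene","side","wrist"]:
    c=vision.capture(n); d[n]=c
    print(n,c["K"].round(1).tolist(),c["R"].round(3).tolist(),c["t"].round(1).tolist())
    cv2.imwrite(f"pics/{n}0.png",c["color"][:,:,::-1])
pickle.dump(d,open("v0.pkl","wb"))
E
```

```text
pics
{'time': 0.0, 'joint_positions': array([-1.45976473e-01,  3.42711665e-01,  1.52499557e+00, -1.31107530e-05,
        1.27539127e+00, -1.45996330e-01]), 'dq': array([-0.00091778,  0.00101265, -0.00100428, -0.00137025, -0.00059577,
       -0.0004091 ]), 'tau': array([ 7.61924657e-04, -4.31245601e+01, -2.44219762e+01,  7.17750052e-02,
        5.59406646e-02, -1.04314388e-04]), 'tool_pos': array([5.24869704e+02, 5.19909953e-02, 4.04057982e+02]), 'tcp_rot': array([-3.14010100e+00, -2.06664794e-04,  1.57081986e+00]), 'contact_force': array([ 0.3921044 , -0.50956035, -0.50245314]), 'moment': array([-0.01029423,  0.00433304, -0.01490524]), 'finger_force': 0.0, 'grip_width': 91.94550802200503}
scene [[484.0, 0.0, 251.6], [0.0, 484.0, 185.7], [0.0, 0.0, 1.0]] [[-0.725, -0.688, 0.012], [-0.459, 0.471, -0.753], [0.513, -0.552, -0.658]] [252.0, 336.6, 1136.0]
side [[443.9, 0.0, 258.8], [0.0, 443.9, 193.4], [0.0, 0.0, 1.0]] [[0.956, -0.293, -0.028], [-0.146, -0.39, -0.909], [0.255, 0.873, -0.415]] [-452.0, 145.6, 1254.0]
wrist [[297.3, 0.0, 252.8], [0.0, 297.3, 188.1], [0.0, 0.0, 1.0]] [[1.0, -0.001, -0.001], [-0.0, -0.968, 0.25], [-0.001, -0.25, -0.968]] [-525.6, -31.8, 388.7]
```

```bash
python3 - <<'E'
import cv2
for n in ["scene","side","wrist"]:
    cv2.imwrite(f"pics/{n}0b.png",cv2.resize(cv2.imread(f"pics/{n}0.png"),(768,576),interpolation=cv2.INTER_CUBIC))
E
```

```text
(no output)
```

View pics/scene0b.png

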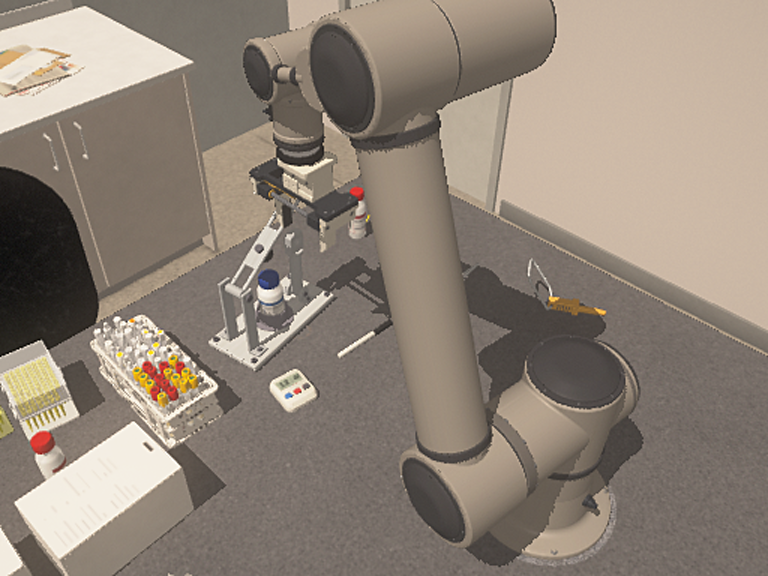

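View pics/side0b.png

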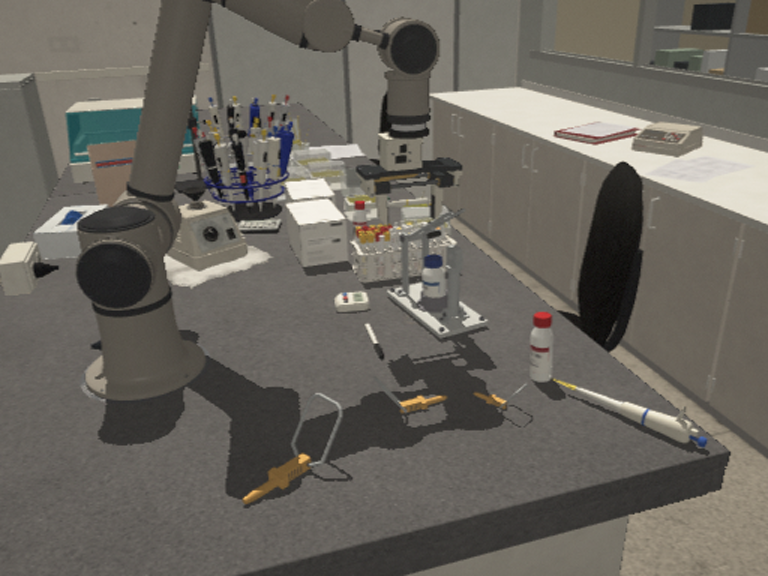

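View pics/wrist0b.png

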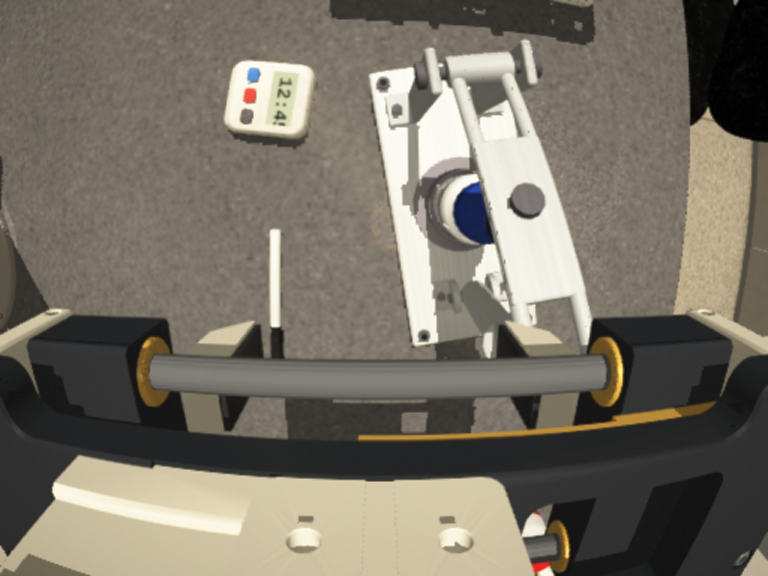

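```bash
cat > h.py <<'E'
import numpy as np, cv2
def ray(c,uv):
    K,R,t=c["K"],c["R"],c["t"]; uv=np.atleast_2d(np.asarray(uv,float))
    x=(uv-[K[0,2],K[1,2]])/[K[0,0],K[1,1]]
    if c.get("fish"):
        r=np.linalg.norm(x,axis=1,keepdims=True); d=np.hstack([np.sin(r)*x/np.maximum(r,1e-9),np.cos(r)])
    else: d=np.hstack([x,np.ones((len(x),1))])
    return -R.T@t, d@R
def plane(c,uv,z):
    o,d=ray(c,uv); return o+d*((z-o[2])/d[:,2])[:,None]
def proj(c,X):
    K=c["K"]; p=np.atleast_2d(X)@c["R"].T+c["t"]; 
    x=p[:,:2]/p[:,2:]
    if c.get("fish"):
        n=np.linalg.norm(p[:,:2],axis=1,keepdims=True); x=p[:,:2]/n*np.arctan2(n,p[:,2:])
    return x*[K[0,0],K[1,1]]+[K[0,2],K[1,2]]
def tri(c1,p1,c2,p2):
    o1,d1=ray(c1,p1);o2,d2=ray(c2,p2);d1=d1[0]/np.linalg.norm(d1);d2=d2[0]/np.linalg.norm(d2)
    s=np.linalg.lstsq(np.c_[d1,-d2],o2-o1,rcond=None)[0]
    a=o1+s[0]*d1;b=o2+s[1]*d2; return (a+b)/2,np.linalg.norm(a-b)
def cap(n):
    from plant import vision
    c=dict(vision.capture(n)); c["fish"]=n=="wrist"; return c
def orange(c,lo=(8,110,70),hi=(28,255,255),amin=25):
    h=cv2.cvtColor(c["color"],cv2.COLOR_RGB2HSV); m=cv2.inRange(h,np.array(lo),np.array(hi))
    n,l,s,ce=cv2.connectedComponentsWithStats(m)
    return [(np.argwhere(l==i)[:,::-1],s[i]) for i in range(1,n) if s[i,4]>=amin]
E
python3 - <<'E'
from h import *; import pickle
d=pickle.load(open("v0.pkl","rb")); d["wrist"]["fish"]=True
np.set_printoptions(suppress=True,precision=1)
for n in ["side","scene"]:
    for px,s in orange(d[n]):
        P=plane(d[n],px,5)[:,:2]; m=P.mean(0); u,sv,vt=np.linalg.svd(P-m,full_matrices=False)
        a=(P-m)@vt[0]; b=(P-m)@vt[1]
        if abs(m).max()>1200: continue
        print(n,s,m,vt[0],"len",np.ptp(a),"wid",np.ptp(b), "ends",P[a.argmin()],P[a.argmax()])
w=d["wrist"]
s=1.5
print("plate corners z16",plane(w,np.array([[371,75],[415,345]])/s,16))
S=d["side"]
print("side plate",plane(S,np.array([[389,288],[442,337],[487,323]])/s,16))
C=d["scene"]
print("scene plate",plane(C,np.array([[209,344],[249,368],[333,292]])/s,16))
E
```

```text
side [250 116  28   5  46] [ 835.7 1109.6] [-1.  -0.1] len 163.8377277840724 wid 43.45681179691938 ends [ 921.8 1120.4] [ 759.4 1098.4]
side [233 131  17   5  35] [650.9 892.3] [-1.   0.2] len 79.45364557635119 wid 61.45168431032224 ends [692.8 884. ] [614.5 897.8]
side [237 149  23  13 134] [586.6 563.1] [0.5 0.9] len 158.21780429912798 wid 90.57135029985005 ends [549.1 498.9] [662.8 617.1]
side [369 253  15   7  30] [ 697.5 -316.9] [ 0.5 -0.9] len 39.90339817616899 wid 11.686166342538964 ends [ 685.3 -296.9] [ 702.  -333.2]
side [316 262  21   9  82] [ 556.8 -314.4] [ 0.6 -0.8] len 52.55502072843356 wid 26.782138148223765 ends [ 537.4 -289.8] [ 571.1 -330.2]
side [267 264  31  11 166] [ 442.7 -284.5] [-1. -0.] len 78.95109994417433 wid 37.50504816805096 ends [ 488.4 -282.1] [ 409.4 -278. ]
side [162 302  45  34 475] [ 189.4 -394.8] [-0.8 -0.6] len 123.63038730384761 wid 45.92258631488154 ends [ 237.9 -363.4] [ 135.4 -432.6]
scene [365 197  39  13 242] [ 191.8 -403.7] [-0.9 -0.4] len 112.2996333189869 wid 48.378590700223064 ends [ 235.  -379.2] [ 134.2 -428.7]
scene [109 236  23  26 260] [599.6 249.2] [-1.   0.1] len 96.457469950074 wid 44.733863135755996 ends [654.  227.5] [558.9 245.7]
scene [ 88 244  16  19 122] [641.  299.5] [-1.   0.1] len 73.28708432816916 wid 23.445915550140242 ends [675.8 290. ] [604.1 308.5]
scene [105 261   7  11  52] [578.3 301.2] [-0.9  0.4] len 35.514874505477195 wid 16.07470257494461 ends [593.9 293.8] [561.9 309.2]
scene [  0 273   3  16  25] [732.  516.5] [-0.9  0.4] len 51.27062862616188 wid 5.093815169930499 ends [756.4 506.4] [709.  526.1]
plate corners z16 [[519.  145.1  16. ]
 [557.5 -86.7  16. ]]
side plate [[ 522.1  153.2   16. ]
 [ 551.  -104.4   16. ]
 [ 657.5  -80.4   16. ]]
scene plate [[616.8 170.5  16. ]
 [517.1 156.5  16. ]
 [555.7 -89.6  16. ]]
```

```bash
python3 -m crank '[[92, -60, 0, 0, 0], [92, -120, 0, 0, 0], [92, -170, 0, 0, 0], [92, -170, 0, 0, 0]]'; python3 - <<'E'
from h import *; import pickle
d={}
for n in ["wrist","scene"]:
    c=cap(n); d[n]=c; cv2.imwrite(f"pics/{n}1.png",cv2.resize(c["color"][:,:,::-1],(768,576),interpolation=cv2.INTER_CUBIC))
pickle.dump(d,open("v1.pkl","wb")); c=d["wrist"]; print(-c["R"].T@c["t"])
E
python3 -m crank '[[92, -60, -30, 0, 0], [92, -120, -60, 0, 0], [92, -180, -60, 0, 0], [92, -200, -60, 0, 0], [92, -200, -60, 0, 0]]'; python3 - <<'E'
from h import *; import pickle
d={}
for n in ["wrist","scene"]:
    c=cap(n); d[n]=c; cv2.imwrite(f"pics/{n}2.png",cv2.resize(c["color"][:,:,::-1],(768,576),interpolation=cv2.INTER_CUBIC))
pickle.dump(d,open("v2.pkl","wb")); c=d["wrist"]; print(-c["R"].T@c["t"])
E
```

```text
time: 0.65
tool_pos: [524.7, -173.2, 404.1]
tcp_rot: [-3.141, 0.0, 1.566]
contact_force: [-0.9, 0.9, 0.3]
grip_width: 91.9
finger_force: 0.0
[ 526.26158775 -107.11343519  383.50465753]
time: 1.38
tool_pos: [465.2, -370.2, 404.2]
tcp_rot: [-3.141, -0.001, 1.57]
contact_force: [-0.4, 1.2, -0.6]
grip_width: 91.9
finger_force: 0.0
[ 466.50645766 -304.17488862  383.68305447]
```

View pics/wrist1.png

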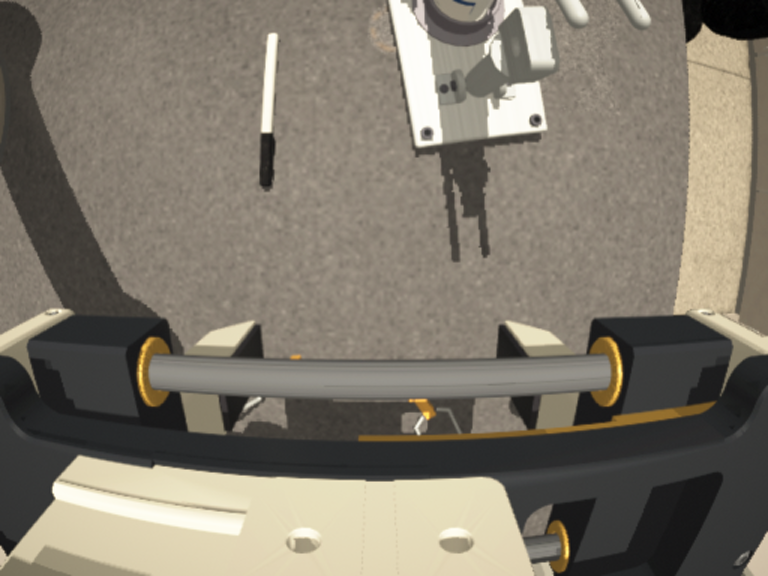

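View pics/wrist2.png

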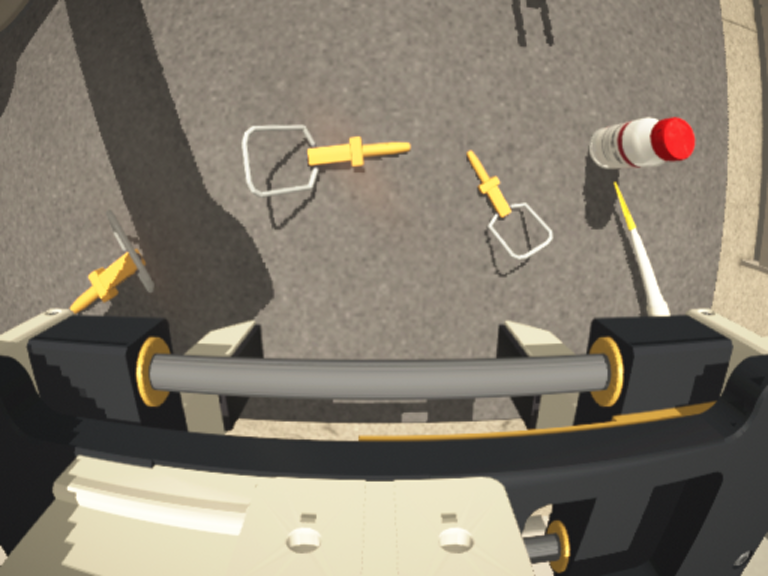

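```bash
python3 - <<'E'
from h import *; import pickle
from scipy.optimize import least_squares
np.set_printoptions(suppress=True,precision=2)
d0=pickle.load(open("v0.pkl","rb")); d0["wrist"]["fish"]=True; d1=pickle.load(open("v1.pkl","rb")); d2=pickle.load(open("v2.pkl","rb"))
s=1.5
obs=[(d0["wrist"],(371,75),(-58,120)),(d0["wrist"],(415,346),(-58,-120)),(d1["wrist"],(415,148),(-58,-120)),(d1["wrist"],(547,130),(58,-120)),
 (d0["side"],(389,288),(-58,120)),(d0["side"],(442,335),(-58,-120)),(d0["side"],(487,321),(58,-120)),(d0["scene"],(209,344),(58,120)),(d0["scene"],(249,366),(-58,120))]
P=[plane(c,np.array(p)/s,16)[0,:2] for c,p,_ in obs]; Q=np.array([q for *_,q in obs])
def f(v):
    c,sn=np.cos(v[2]),np.sin(v[2]); return ((Q@np.array([[c,sn],[-sn,c]])+v[:2]-P)*W[:,None]).ravel()
W=np.array([1,1,1,1,.4,.4,.4,.4,.4]); r=least_squares(f,[594,40,.16],loss="soft_l1")
print(r.x); print(f(r.x).reshape(-1,2))
px=[p for p,st in orange(d2["wrist"],amin=60)]
for p in px:
    P=plane(d2["wrist"],p,6)[:,:2]; m=P.mean(0); u,sv,vt=np.linalg.svd(P-m,full_matrices=False); v=vt[0]*np.sign(vt[0,0]); a=(P-m)@v;b=(P-m)@[-v[1],v[0]]
    print(p.mean(0)*s,m,"yaw",np.arctan2(v[1],v[0]),"len",np.ptp(a),"wid",np.ptp(b))
    if len(p)>100: # width profile
        for k in np.arange(a.min(),a.max(),5): 
            i=(a>=k)&(a<k+5); print(round(k-a.min()),b[i].min().round(1),b[i].max().round(1),(m+v*(k+2.5)).round(1)) if i.any() else 0
E
```

```text
[594.36  39.11   0.15]
[[-0.37  3.73]
 [-2.12 -0.63]
 [ 0.11  1.23]
 [ 1.11 -1.25]
 [-1.37 -1.74]
 [ 0.58  3.36]
 [ 3.53  0.69]
 [ 6.61 -1.58]
 [-0.88 -1.87]]
[352.39 151.72] [ 443.94 -288.71] yaw 0.09546829561985348 len 86.98044718538416 wid 25.766066364880324
0 -7.6 8.0 [ 407.9 -292.2]
5 -6.8 7.7 [ 412.8 -291.7]
10 -7.4 7.2 [ 417.8 -291.2]
15 -7.7 7.6 [ 422.8 -290.7]
20 -7.3 7.3 [ 427.8 -290.3]
25 -7.6 7.8 [ 432.8 -289.8]
30 -7.2 7.4 [ 437.7 -289.3]
35 -12.8 12.9 [ 442.7 -288.8]
40 -12.9 12.7 [ 447.7 -288.4]
45 -12.2 12.2 [ 452.7 -287.9]
50 -5.3 5.2 [ 457.6 -287.4]
55 -4.7 4.7 [ 462.6 -286.9]
60 -5.2 5.4 [ 467.6 -286.4]
65 -4.4 5.0 [ 472.6 -286. ]
70 -4.8 4.5 [ 477.5 -285.5]
75 -3.9 4.0 [ 482.5 -285. ]
80 -4.1 3.6 [ 487.5 -284.5]
85 -3.2 3.2 [ 492.5 -284.1]
[488.77 185.78] [ 560.52 -316.38] yaw -0.9909077398082977 len 64.78999502331541 wid 19.413194542594304
0 -3.2 3.4 [ 542.6 -289. ]
5 -3.7 4.0 [ 545.3 -293.2]
10 -4.0 4.2 [ 548.1 -297.4]
15 -4.1 3.9 [ 550.8 -301.6]
20 -4.3 4.1 [ 553.5 -305.7]
25 -9.1 5.2 [ 556.3 -309.9]
30 -9.3 9.8 [ 559.  -314.1]
35 -9.6 9.6 [ 561.8 -318.3]
40 -5
[... 4820 characters left out ...]
3648087362
0 -9.6 2.4 [ 685.9 -705.1]
5 -12.0 4.1 [ 687.4 -709.9]
10 -14.4 5.9 [ 688.8 -714.7]
15 -16.8 7.7 [ 690.3 -719.4]
20 -12.9 9.3 [ 691.8 -724.2]
25 -3.1 9.1 [ 693.3 -729. ]
30 -1.6 10.8 [ 694.7 -733.8]
35 0.2 10.7 [ 696.2 -738.5]
40 -0.2 10.3 [ 697.7 -743.3]
45 -0.4 12.2 [ 699.2 -748.1]
50 1.3 12.1 [ 700.7 -752.9]
55 1.1 11.8 [ 702.1 -757.7]
60 0.7 11.6 [ 703.6 -762.4]
65 0.6 11.3 [ 705.1 -767.2]
70 0.4 13.3 [ 706.6 -772. ]
75 0.0 10.9 [ 708.  -776.8]
80 -15.4 10.7 [ 709.5 -781.5]
85 -15.6 10.6 [ 711.  -786.3]
90 -15.9 8.1 [ 712.5 -791.1]
95 -16.1 7.8 [ 714.  -795.9]
100 -14.2 7.7 [ 715.4 -800.6]
105 -12.6 5.2 [ 716.9 -805.4]
110 -10.4 5.0 [ 718.4 -810.2]
115 -8.5 2.5 [ 719.9 -815. ]
```

```bash
python3 -m crank '[[0, 60, 0, -34, 0], [0, 120, 0, -34, 0], [0, 180, 0, -34, 0], [0, 240, 0, -34, 0], [0, 300, 0, -34, 0]]' >/dev/null; python3 -m crank '[[0, 60, 0, 0, 0], [0, 103, 30, 0, 0], [0, 103, 80, 0, -0.15], [0, 103, 130, 0, -0.15], [0, 103, 130, 0, -0.15]]'; python3 - <<'E'
from h import *; import pickle
d={}
for n in ["side","scene"]:
    c=cap(n); d[n]=c
pickle.dump(d,open("v3.pkl","wb"))
X=np.array([[585,-60,100],[585,150,280.]]);
a=cv2.resize(d["side"]["color"][60:230,230:360],None,fx=3,fy=3,interpolation=cv2.INTER_CUBIC)
b=cv2.resize(d["scene"]["color"][90:260,120:250],None,fx=3,fy=3,interpolation=cv2.INTER_CUBIC)
cv2.imwrite("pics/p3.png",np.hstack([a,b])[:,:,::-1])
E
```

```text
time: 2.72
tool_pos: [596.4, 35.2, 437.2]
tcp_rot: [-3.14, -0.001, 1.724]
contact_force: [-0.4, -0.1, 0.0]
grip_width: 0.8
finger_force: 0.0
```

View pics/p3.png

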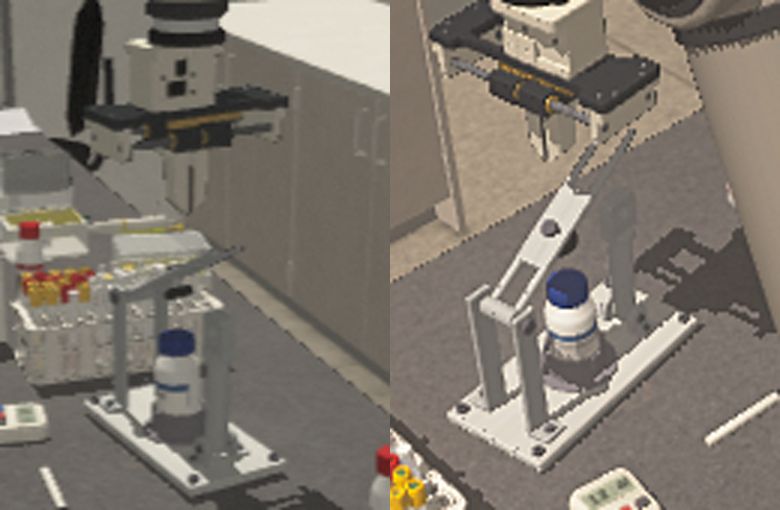

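```bash
python3 -m crank '[[0, 0, 0, 25, 0], [0, -6, 0, 45, 0], [0, -15, 0, 60, 0], [0, -21, 0, 75, 0], [0, -23, 0, 85, 0]]';python3 -m crank '[[0, -1, 0, 5, 0], [0, -1, 0, 9, 0], [0, -1, 0, 13, 0], [0, -1, 0, 15, 0], [0, -1, 0, 15, 0]]'
```

```text
time: 3.45
tool_pos: [598.2, 9.8, 353.3]
tcp_rot: [3.141, 0.0, 1.72]
contact_force: [-0.0, -0.9, 0.9]
grip_width: 0.0
finger_force: 0.3
time: 4.08
tool_pos: [598.6, 9.4, 338.7]
tcp_rot: [-3.142, -0.0, 1.721]
contact_force: [0.1, 0.5, -0.5]
grip_width: 0.6
finger_force: 0.0
```

```bash
python3 -m crank '[[0, 0, 0, 2, 0], [0, 0, 0, 4, 0], [0, 0, 0, 5, 0], [0, 0, 0, 6, 0], [0, 0, 0, 6, 0]]' | grep -E "pos|cont"; for i in 1; do python3 -m crank '[[0, 0, 0, 1, 0], [0, 0, 0, 2, 0], [0, 0, 0, 2, 0]]' | grep -E "pos|cont"; done
```

```text
tool_pos: [598.6, 9.3, 332.6]
contact_force: [0.5, -0.6, 0.6]
tool_pos: [598.6, 9.3, 330.7]
contact_force: [-0.1, -0.2, -0.1]
```

```bash
python3 -m crank '[[0, 0, 0, 0.7, 0], [0, 0, 0, 0.7, 0]]' | grep -E "pos|cont";  python3 -m crank '[[0, 0, 0, 0.7, 0], [0, 0, 0, 0.7, 0]]' | grep -E "pos|cont"; python3 -m crank '[[0, 0, 0, 0.7, 0], [0, 0, 0, 0.7, 0]]' | grep -E "pos|cont"
```

```text
tool_pos: [598.6, 9.3, 330.2]
contact_force: [-0.2, -0.6, 2.0]
tool_pos: [598.6, 9.3, 329.7]
contact_force: [-0.7, -0.4, 4.9]
tool_pos: [598.6, 9.3, 329.2]
contact_force: [-3.2, -0.1, 7.1]
```

Contact, with force building about 3 N per step. Two more small steps reach the 9–10 N for seating.

```bash
python3 -m crank '[[0, 0, 0, 0.7, 0], [0, 0, 0, 0.7, 0]]' | grep -E "pos|cont";  python3 -m crank '[[0, 0, 0, 0.4, 0], [0, 0, 0, 0.4, 0], [0, 0, 0, 0.4, 0]]' | grep -E "pos|cont"
```

```text
tool_pos: [598.5, 9.3, 328.8]
contact_force: [-2.9, 0.3, 8.5]
tool_pos: [598.5, 9.3, 328.7]
contact_force: [-3.3, -0.5, 10.3]
```

```bash
python3 -m crank '[[0, 0, 0, -30, 0], [0, 0, 0, -80, 0], [40, -30, -30, -80, 0], [40, -85, -60, -80, 0.15]]' >/dev/null; python3 -m crank '[[40, -45, -35, 0, 0.18], [40, -90, -70, 0, 0.36], [40, -135, -100, 0, 0.54], [40, -180, -130, 0, 0.72], [40, -200, -140, 0, 0.9]]' | grep -E "time|pos|rot|cont"
```

```text
time: 7.58
tool_pos: [410.4, -285.6, 407.2]
tcp_rot: [-3.141, 0.0, 0.662]
contact_force: [-0.6, 0.2, 0.3]
```

```bash
python3 -m crank '[[40, 0, 0, 0, 0.18], [40, 0, 0, 0, 0.36], [40, 0, 0, 0, 0.54], [40, 0, 0, 0, 0.59], [40, 0, 0, 0, 0.59]]' | grep -E "time|pos|rot|cont"; python3 - <<'E'
from h import *; import pickle
from plant import bot
o=bot.get_obs(); print(o["tool_pos"],o["tcp_rot"],o["joint_positions"].round(2))
w=cap("wrist"); pickle.dump(w,open("v4.pkl","wb")); cv2.imwrite("pics/w4.png",cv2.resize(w["color"][:,:,::-1],(768,576)))
np.set_printoptions(suppress=True,precision=2)
y=o["tcp_rot"][2]; p=o["tool_pos"]
for q,st in orange(w,amin=150):
    P=plane(w,q,7)[:,:2]; m=P.mean(0); u,sv,vt=np.linalg.svd(P-m,full_matrices=False); v=vt[0]*np.sign(vt[0,0]); print(len(q),m,np.arctan2(v[1],v[0]),np.ptp((P-m)@v))
E
```

```text
time: 8.2
tool_pos: [412.0, -283.6, 407.2]
tcp_rot: [-3.141, 0.0, 0.081]
contact_force: [-1.1, -0.5, 1.0]
[ 412.03825467 -283.57804713  407.16113163] [-3.14116763e+00  1.58025582e-04  8.13688776e-02] [-0.76  0.29  1.59  0.    1.26  0.73]
178 [ 555.55 -312.28] -1.0726137864006449 64.84830725117351
474 [ 445.52 -289.91] 0.11485107050699857 85.52464123863754
436 [ 277.45 -184.99] -0.03049298894403101 82.53611092223716
440 [ 295.2  -404.34] 0.19345530287792076 82.4939839957793
1563 [ 228.72 -382.17] -1.4776007048024489 464.1090185171273
```

```bash
python3 -m crank '[[40, 17, 9, 50, -0.024], [40, 17, 9, 100, -0.024], [40, 17, 9, 150, -0.024], [40, 17, 9, 190, -0.024], [40, 17, 9, 200, -0.024]]' | grep -E "pos|cont"; python3 -m crank '[[40, 0, 0, 12, 0], [40, 0, 0, 25, 0], [40, 0, 0, 25, 0], [14, 0, 0, 25, 0], [10, 0, 0, 25, 0]]' | grep -E "pos|cont|grip|fing";  python3 -m crank '[[5, 0, 0, 0, 0], [5, 0, 0, 0, 0], [5, 0, 0, 0, 0], [5, 0, 0, -5, 0], [5, 0, 0, -10, 0]]'
```

```text
tool_pos: [429.1, -290.6, 205.3]
contact_force: [-0.4, -0.1, 0.2]
tool_pos: [429.9, -291.3, 183.2]
contact_force: [0.8, -0.2, 0.7]
grip_width: 24.7
finger_force: 0.0
time: 10.12
tool_pos: [429.7, -291.2, 192.6]
tcp_rot: [-3.141, 0.0, 0.105]
contact_force: [-0.3, -0.3, -1.0]
grip_width: 14.0
finger_force: 30.0
```

```bash
python3 -m crank '[[5, 0, -5, -60, 0], [5, 20, -25, -115, 0], [5, 40, -75, -145, 0], [5, 60, -130, -145, -0.045], [5, 80, -185, -145, -0.045]]' | grep -E "pos|cont"; python3 -m crank '[[5, 20, -43, 0, 0], [5, 20, -43, 0, 0], [5, 20, -43, 0, 0], [5, 20, -43, 0, 0]]'; python3 - <<'E'
from h import *; import pickle
w=cap("wrist"); pickle.dump(w,open("v5.pkl","wb")); cv2.imwrite("pics/w5.png",cv2.resize(w["color"][:,:,::-1],(768,576),interpolation=cv2.INTER_CUBIC)); print(-w["R"].T@w["t"])
E
```

```text
tool_pos: [490.0, -97.2, 338.3]
contact_force: [1.3, 0.0, -1.9]
time: 11.25
tool_pos: [503.1, -54.5, 337.5]
tcp_rot: [3.141, 0.0, 0.148]
contact_force: [0.8, -0.5, -1.6]
grip_width: 13.2
finger_force: 30.0
[570.52735461 -45.52816874 316.93870881]
```

View pics/w5.png

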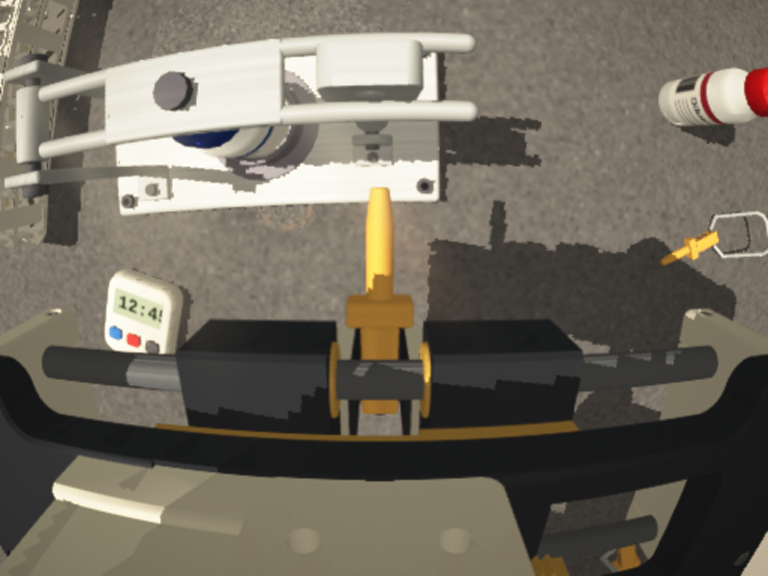

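```bash
python3 - <<'E'
from h import *; import pickle
w=pickle.load(open("v5.pkl","rb"))
c=w["color"][15:140,195:325]; cv2.imwrite("pics/c5.png",cv2.resize(c[:,:,::-1],None,fx=4.6,fy=4.6,interpolation=cv2.INTER_CUBIC))
E
```

```text
(no output)
```

View pics/c5.png

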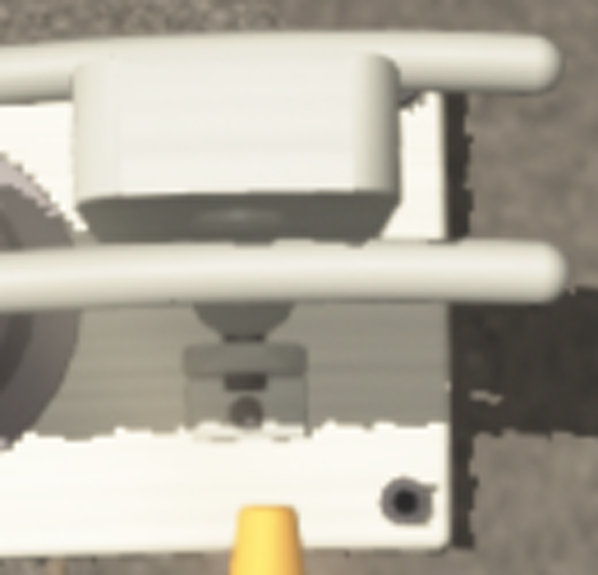

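```bash
cat >> h.py <<'E'
CX,CY,CA=594.4,39.1,0.150
def w2c(P):
    P=np.atleast_2d(P).astype(float).copy(); c,s=np.cos(CA),np.sin(CA); d=P[:,:2]-[CX,CY]; P[:,:2]=d@np.array([[c,-s],[s,c]]); return P
E
python3 - <<'E'
from h import *; import pickle
np.set_printoptions(suppress=True,precision=2)
w=pickle.load(open("v5.pkl","rb")); g=lambda u,v:np.array([u/4.6+195,v/4.6+15])
print("cam",w2c(-w["R"].T@w["t"]))
print("top near edge L,R z173",w2c(plane(w,[g(80,197),g(397,192)],173)), "hole z~157-160",w2c(plane(w,[g(237,215)],158)))
print("top far edge",w2c(plane(w,[g(90,60),g(390,60)],173)))
print("rod near top (silhouette) z152",w2c(plane(w,[g(50,242),g(50,303),g(500,242),g(500,300),g(568,272)],150)))
print("plate corner z16",w2c(plane(w,[g(448,548),np.array([116,214])/1.5],16)))
h=cv2.cvtColor(w["color"],cv2.COLOR_RGB2HSV); 
for q,st in orange(w,amin=150):
    P=w2c(plane(w,q,160)); 
    if abs(P[:,1].mean()+75)<30:
        for x in np.arange(-130,-40,5):
            i=(P[:,0]>=x)&(P[:,0]<x+5)
            if i.any(): print(x,P[i,1].min().round(1),P[i,1].max().round(1),P[i,1].mean().round(2))
        print("tip",P[:,0].max())
E
```

```text
cam [[-36.25 -80.11 316.94]]
top near edge L,R z173 [[ -8.85 -60.87 173.  ]
 [ -8.58 -93.9  173.  ]] hole z~157-160 [[ -8.62 -76.96 158.  ]]
top far edge [[  6.46 -61.82 173.  ]
 [  6.16 -93.3  173.  ]]
rod near top (silhouette) z152 [[ -10.01  -54.12  150.  ]
 [ -17.64  -54.11  150.  ]
 [ -10.04 -108.67  150.  ]
 [ -17.31 -108.65  150.  ]
 [ -13.41 -117.14  150.  ]]
plate corner z16 [[ -57.57 -120.41   16.  ]
 [ -59.78  120.75   16.  ]]
-110 -87.1 -73.2 -80.14
-105 -87.0 -72.7 -80.0
-100 -87.5 -72.8 -79.95
-95 -92.5 -67.8 -80.5
-90 -92.5 -67.9 -79.83
-85 -91.8 -68.0 -80.06
-80 -84.6 -75.3 -79.93
-75 -84.6 -75.3 -79.95
-70 -84.5 -75.4 -79.96
-65 -84.5 -75.4 -79.97
-60 -85.0 -74.9 -79.93
-55 -84.5 -75.5 -80.0
-50 -84.0 -76.1 -80.09
-45 -83.4 -77.1 -80.17
tip -42.643250054843534
-130 -63.9 -59.6 -61.82
-125 -62.7 -59.6 -61.01
-120 -62.4 -59.9 -61.14
-115 -63.2 -60.1 -61.49
-110 -64.6 -60.3 -62.49
-105 -64.7 -61.1 -62.89
tip -100.27734335801172
-130 -100.2 -96.3 -98.24
-125 -99.9 -97.4 -98.65
-120 -100.2 -97.2 -98.63
-115 -100.1 -97.0 -98.56
-110 -99.9 -95.1 -97.65
-105 -99.1 -95.6 -97.17
tip -100.36160615730402
-130 -87.3 -72.8 -80.01
tip -125.06332929320261
tip -139.57149484154135
```

```bash
python3 -m crank '[[5, 10, -2.9, 2.3, 0], [5, 21, -2.9, 2.3, 0], [5, 21, -2.9, 2.3, 0], [5, 21, -2.9, 2.3, 0]]'; python3 - <<'E'
from h import *; import pickle
np.set_printoptions(suppress=True,precision=2)
from plant import bot
w=cap("wrist"); pickle.dump(w,open("v6.pkl","wb")); S=cap("side"); pickle.dump(S,open("s6.pkl","wb"))
o=bot.get_obs(); print(w2c(o["tool_pos"]), o["tool_pos"])
for q,st in orange(w,amin=150):
    P=w2c(plane(w,q,157)); 
    if abs(P[:,1].mean()+75)<10 and len(P)>400:
        i=(P[:,0]>P[:,0].max()-35); print("tip",P[:,0].max(),P[i,1].mean(), np.polyfit(P[i,0],P[i,1],1))
g=cv2.cvtColor(w["color"],cv2.COLOR_RGB2GRAY).astype(int)
for v in (50,54): 
    r=g[v]; e=np.abs(np.diff(r)); k=np.argsort(e)[::-1][:10]; print(v,sorted(k[(k>180)&(k<320)]))
a=cv2.resize(w["color"][15:140,195:325],None,fx=3.2,fy=3.2,interpolation=cv2.INTER_CUBIC)
p=proj(S,np.array([[598,-35,155]]))[0].astype(int); print(p)
b=cv2.resize(S["color"][p[1]-30:p[1]+30,p[0]-30:p[0]+30],(400,400),interpolation=cv2.INTER_CUBIC); cv2.imwrite("pics/c6.png",np.hstack([a[:400,:400],b])[:,:,::-1])
E
```

```text
time: 11.8
tool_pos: [523.6, -47.3, 335.0]
tcp_rot: [-3.141, 0.0, 0.15]
contact_force: [-0.1, 0.5, -1.0]
grip_width: 13.4
finger_force: 30.0
[[-83.06 -74.82 335.16]] [523.45 -47.29 335.16]
tip -20.784845219982124 -75.78765834085115 [ -0.   -75.98]
50 [np.int64(280), np.int64(290), np.int64(291), np.int64(294), np.int64(295)]
54 [np.int64(280), np.int64(291), np.int64(292), np.int64(294), np.int64(295), np.int64(301)]
[301 170]
```

View pics/c6.png

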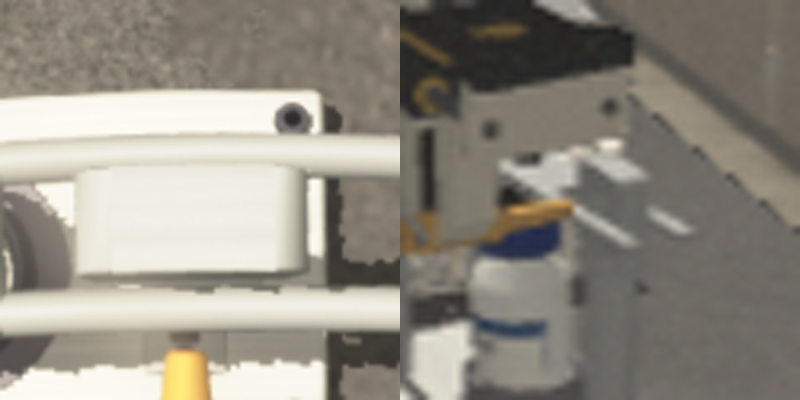

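```bash
python3 - <<'E'
from h import *; import pickle
np.set_printoptions(suppress=True,precision=2)
w=pickle.load(open("v6.pkl","rb"))
g=lambda u,v:np.array([u/3.2+195,v/3.2+15])
print("post near edge",w2c(plane(w,[g(78,274),g(305,272)],173)),"far",w2c(plane(w,[g(82,165),g(303,165)],173)),"tip",w2c(plane(w,[g(187,350)],157)))
E
```

```text
post near edge [[ -8.88 -60.19 173.  ]
 [ -8.55 -93.63 173.  ]] far [[  7.55 -60.82 173.  ]
 [  7.6  -93.3  173.  ]] tip [[-20.99 -76.27 157.  ]]
```

```bash
python3 -m crank '[[5, 3, 0.6, 0, 0], [5, 6, 0.6, 0, 0], [5, 9, 0.6, 0, 0], [5, 9, 0.6, 0, 0]]' | grep -E "pos|cont"; python3 -m crank '[[5, 2, 0, 0, 0], [5, 4, 0, 0, 0], [5, 4, 0, 0, 0]]' | grep -E "pos|cont"
```

```text
tool_pos: [532.8, -46.5, 335.2]
contact_force: [0.8, -0.1, -1.3]
tool_pos: [536.7, -45.9, 335.2]
contact_force: [-0.8, -0.4, -0.7]
```

```bash
python3 -m crank '[[5, 1, 0, 0, 0], [5, 2, 0, 0, 0], [5, 2, 0, 0, 0]]' | grep -E "pos|cont"; python3 -m crank '[[5, 1, 0, 0.1, 0], [5, 2, 0, 0.2, 0], [5, 2, 0, 0.2, 0]]' | grep -E "pos|cont"
```

```text
tool_pos: [538.6, -45.7, 335.2]
contact_force: [1.1, 0.2, -0.8]
tool_pos: [540.6, -45.4, 335.0]
contact_force: [-0.9, -0.2, -0.6]
```

Nose is past the post face (tip ≈ −3.6) with no resistance. I carry on while lowering slightly to match the taper.

```bash
python3 -m crank '[[5, 1, 0, 0.1, 0], [5, 2, 0, 0.25, 0], [5, 2, 0, 0.25, 0]]' | grep -E "pos|cont"; python3 -m crank '[[5, 1, 0, 0.1, 0], [5, 2, 0, 0.25, 0], [5, 2, 0, 0.25, 0]]' | grep -E "pos|cont"; python3 -m crank '[[5, 1, 0, 0.1, 0], [5, 2, 0, 0.25, 0], [5, 2, 0, 0.25, 0]]' | grep -E "pos|cont"
```

```text
tool_pos: [542.6, -45.1, 334.8]
contact_force: [0.3, -0.1, -1.5]
tool_pos: [544.5, -44.8, 334.6]
contact_force: [-0.2, -0.0, -0.7]
tool_pos: [546.4, -44.5, 334.3]
contact_force: [-2.9, -0.9, 1.0]
```

```bash
python3 -m crank '[[5, 1, 0, 0.1, 0], [5, 2, 0, 0.25, 0], [5, 2, 0, 0.25, 0]]' | grep -E "pos|cont"; python3 -m crank '[[5, 1, 0, 0.1, 0], [5, 2, 0, 0.25, 0], [5, 2, 0, 0.25, 0]]' | grep -E "pos|cont"
```

```text
tool_pos: [548.5, -44.2, 334.0]
contact_force: [-3.0, -0.8, -1.0]
tool_pos: [550.5, -43.9, 333.8]
contact_force: [-3.4, -0.6, 0.7]
```

```bash
python3 -m crank '[[5, 1, 0, 0, 0], [5, 2, 0, 0, 0], [5, 3, 0, 0, 0], [5, 3, 0, 0, 0]]' | grep -E "pos|cont"; python3 -m crank '[[5, 1, 0, 0, 0], [5, 2, 0, 0, 0], [5, 3, 0, 0, 0], [5, 3, 0, 0, 0]]' | grep -E "pos|cont"
```

```text
tool_pos: [553.4, -43.5, 333.8]
contact_force: [-4.8, -1.3, 0.2]
tool_pos: [556.3, -43.0, 333.8]
contact_force: [-4.5, -1.3, 0.6]
```

```bash
python3 -m crank '[[5, 1, 0, 0, 0], [5, 2.5, 0, 0, 0], [5, 4, 0, 0, 0], [5, 4, 0, 0, 0]]' | grep -E "pos|cont"; python3 -m crank '[[5, 1, 0, 0, 0], [5, 2.5, 0, 0, 0], [5, 4, 0, 0, 0], [5, 4, 0, 0, 0]]' | grep -E "pos|cont"
```

```text
tool_pos: [560.4, -42.4, 333.8]
contact_force: [-3.2, -0.9, 0.4]
tool_pos: [564.4, -41.8, 333.8]
contact_force: [-3.9, -0.6, 0.1]
```

```bash
python3 -m crank '[[5, 1, 0, 0, 0], [5, 2.5, 0, 0, 0], [5, 4, 0, 0, 0], [5, 4, 0, 0, 0]]' | grep -E "pos|cont"; python3 -m crank '[[5, 1, 0, 0, 0], [5, 2, 0, 0, 0], [5, 3, 0, 0, 0], [5, 3, 0, 0, 0]]' | grep -E "pos|cont"
```

```text
tool_pos: [568.3, -41.2, 333.8]
contact_force: [-2.5, -0.9, -0.3]
tool_pos: [571.2, -40.7, 333.7]
contact_force: [-3.7, -0.4, -0.3]
```

```bash
python3 -m crank '[[5, 1, 0, 0, 0], [5, 2, 0, 0, 0], [5, 3, 0, 0, 0], [5, 3, 0, 0, 0]]' | grep -E "pos|cont"; python3 -m crank '[[5, 1, 0, 0, 0], [5, 1, 0, 0, 0]]' | grep -E "pos|cont"; python3 -m crank '[[5, 0.7, 0, 0, 0], [5, 0.7, 0, 0, 0]]' | grep -E "pos|cont"
```

```text
tool_pos: [574.0, -40.3, 333.7]
contact_force: [-5.3, -0.8, 0.4]
tool_pos: [575.0, -40.2, 333.7]
contact_force: [-4.8, -1.1, -0.5]
tool_pos: [575.6, -40.1, 333.7]
contact_force: [-3.8, -1.7, -0.5]
```

```bash
python3 -m crank '[[5, 0.7, 0, 0, 0], [5, 0.7, 0, 0, 0]]' | grep -E "pos|cont"; python3 -m crank '[[5, 0.7, 0, 0, 0], [5, 0.7, 0, 0, 0]]' | grep -E "pos|cont"
```

```text
tool_pos: [576.0, -40.0, 333.7]
contact_force: [-7.6, -2.2, 1.0]
tool_pos: [576.3, -40.0, 333.6]
contact_force: [-10.2, -2.3, 3.0]
```

```bash
python3 - <<'E'
from h import *; import pickle
np.set_printoptions(suppress=True,precision=2)
w=cap("wrist"); pickle.dump(w,open("v7.pkl","wb"))
for q,st in orange(w,amin=20):
    P=w2c(plane(w,q,164.5))
    if (abs(P.mean(0)[1]+76)<25): print(len(P),P.min(0),P.max(0),P.mean(0))
c=w["color"][80:300,180:330]; cv2.imwrite("pics/c7.png",cv2.resize(c[:,:,::-1],None,fx=2.7,fy=2.7,interpolation=cv2.INTER_CUBIC))
E
```

```text
758 [  8.37 -80.76 164.5 ] [ 31.72 -71.62 164.5 ] [ 19.33 -76.42 164.5 ]
1040 [-29.35 -88.37 164.5 ] [-10.89 -64.98 164.5 ] [-18.93 -76.66 164.5 ]
279 [-54.68 -62.02 164.5 ] [-22.87 -57.37 164.5 ] [-38.2  -59.41 164.5 ]
295 [-54.71 -95.68 164.5 ] [-22.89 -90.85 164.5 ] [-37.82 -93.7  164.5 ]
242 [-52.43 -83.56 164.5 ] [-46.34 -69.77 164.5 ] [-49.33 -76.62 164.5 ]
1420 [ -65.71 -160.78  164.5 ] [-60.1   20.84 164.5 ] [-63.54 -85.98 164.5 ]
```

View pics/c7.png

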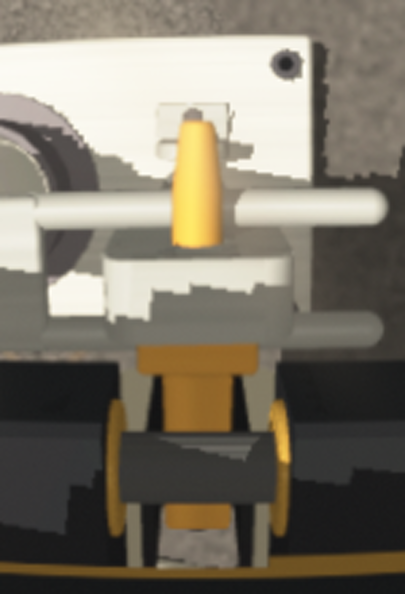

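```bash
python3 -m crank '[[14, 0, 0, 0, 0], [30, 0, 0, 0, 0], [40, 0, 0, 0, 0], [40, 0, 0, 0, 0]]' | grep -E "pos|cont|grip";  python3 -m crank '[[40, 0, 0, -10, 0], [40, 0, 0, -30, 0], [40, 0, 0, -65, 0], [20, 0, 0, -110, 0], [0, -40, 0, -110, 0]]'| grep -E "time|pos|cont|grip"; python3 -m crank '[[0, -51, 0, 0, -0.18], [0, -51, 0, 0, -0.36], [0, -51, 0, 0, -0.54], [0, -51, 0, 0, -0.72], [0, -51, 0, 0, -0.9]]' | grep -E "pos|rot|cont"; python3 -m crank '[[0, 0, 0, 0, -0.18], [0, 0, 0, 0, -0.36], [0, 0, 0, 0, -0.54], [0, 0, 0, 0, -0.67], [0, 0, 0, 0, -0.67]]' | grep -E "pos|rot|cont|grip"
```

```text
tool_pos: [577.7, -39.8, 334.2]
contact_force: [-0.6, 0.1, -0.4]
grip_width: 37.9
time: 21.08
tool_pos: [539.0, -45.8, 448.2]
contact_force: [1.0, -1.0, -1.6]
grip_width: 24.3
tool_pos: [487.2, -53.4, 444.8]
tcp_rot: [3.14, -0.001, 1.056]
contact_force: [-0.9, -0.1, -0.2]
tool_pos: [487.2, -53.4, 444.6]
tcp_rot: [3.14, 0.001, 1.719]
contact_force: [-1.5, 0.3, 0.3]
grip_width: 0.2
```

```bash
python3 - <<'E'
from h import *; import pickle
np.set_printoptions(suppress=True,precision=1)
w=cap("wrist"); S=cap("side")
print("cam",w2c(-w["R"].T@w["t"]))
for q,st in orange(w,amin=15):
    P=w2c(plane(w,q,160))
    if (abs(P.mean(0)[1]+76)<40 and abs(P.mean(0)[0])<80):
        print(len(P),P.min(0)[:2],P.max(0)[:2],P.mean(0)[:2])
        for x in np.arange(-70,45,5):
            i=(P[:,0]>=x)&(P[:,0]<x+5)
            if i.any(): print(x,P[i,1].min(),P[i,1].max())
for q,st in orange(S,amin=10): print("side",q.mean(0),st[:5])
print("expect tip, shoulder, grip end", proj(S,[[594.4+.9888*32+11.5,39.1+.1494*32-76.1,155.5],[594.4-.9888*8+11.5,39.1-.1494*8-76.1,155.5],[594.4-.9888*53+11.5,39.1-.1494*53-76.1,157]]))
E
```

```text
cam [[-118.5   -9.6  424. ]]
921 [-55.1 -89.3] [ -6.9 -63.4] [-29.1 -76.4]
-60 -69.43906025178828 -68.48936863291814
-55 -84.87967059777444 -68.48038611426065
-50 -84.91496709705278 -68.46460859395532
-45 -84.95187596531176 -68.44931453567922
-40 -84.00237871297175 -68.43203272348336
-35 -85.00633911429652 -68.41272521257368
-30 -84.07725986815866 -68.39135055114527
-25 -85.10762628878821 -65.4600556046154
-20 -89.18505122747979 -63.482776251665875
-15 -89.25042236322976 -63.44355853118924
-10 -89.27740679387807 -64.39726821157132
120 [ 14.3 -80.3] [ 30.2 -71.1] [ 21.7 -75.5]
10 -76.23399313966117 -71.17726981073478
15 -80.33005095483355 -71.1585095671539
20 -79.32774573030713 -71.14369221406766
25 -79.34229198279908 -72.13979286078481
30 -77.28070652121264 -76.24793179136452
side [181.6  64.7] [181  63   3   5  10]
side [170.4  81.4] [169  79   4   6  19]
side [138.9  81.8] [137  80   4   6  12]
side [175.1  88.4] [174  87   3   4  11]
side [144.4  91.1] [143  89   4   7  15]
side [270.5 107.6] [258 105  28   6  58]
side [244.7 132.2] [233 130  23   6  57]
side [245.9 154.9] [237 149  23  13 137]
side [257.5 156.5] [255 154   5   7  22]
side [295.8 170.2] [290 167  12   8  53]
side [377.1 256.1] [369 253  15   7  30]
side [327.  265.7] [316 262  21   9  82]
side [186.5 317.7] [162 302  45  34 475]
expect tip, shoulder, grip end [[313.3 167.8]
 [301.7 170.3]
 [288.3 172.6]]
```

```bash
python3 -m crank '[[0, -1, -4, 20, 0], [0, -1, -4, 40, 0], [0, -1, -4, 54, 0], [0, -1, -4, 54, 0]]' | grep -E "time|pos|cont|grip"; python3 -m crank '[[0, 0, 2, 0, 0], [0, 0, 4, 0, 0], [0, 0, 6, 0, 0], [0, 0, 8, 0, 0], [0, 0, 8, 0, 0]]' | grep -E "pos|cont"; python3 -m crank '[[0, 0, 2, 0, 0], [0, 0, 4, 0, 0], [0, 0, 4, 0, 0]]' | grep -E "pos|cont"; python3 -m crank '[[0, 0, 2, 0, 0], [0, 0, 4, 0, 0], [0, 0, 4, 0, 0]]' | grep -E "pos|cont"
```

```text
time: 22.92
tool_pos: [483.3, -55.0, 389.1]
contact_force: [-0.3, 0.7, 1.2]
grip_width: 0.4
tool_pos: [491.4, -53.8, 389.8]
contact_force: [0.4, -0.0, 0.7]
tool_pos: [495.4, -53.2, 389.7]
contact_force: [0.2, -0.5, 0.1]
tool_pos: [499.3, -52.6, 389.7]
contact_force: [-0.1, -0.2, 0.1]
```

```bash
python3 -m crank '[[0, 0, 2, 0, 0], [0, 0, 4, 0, 0], [0, 0, 4, 0, 0]]' | grep -E "pos|cont"; python3 -m crank '[[0, 0, 2, 0, 0], [0, 0, 4, 0, 0], [0, 0, 4, 0, 0]]' | grep -E "pos|cont"; python3 -m crank '[[0, 0, 2, 0, 0], [0, 0, 4, 0, 0], [0, 0, 4, 0, 0]]' | grep -E "pos|cont"
```

```text
tool_pos: [502.9, -52.1, 389.8]
contact_force: [-3.2, -0.5, 3.1]
tool_pos: [506.9, -51.6, 390.2]
contact_force: [-4.7, -0.8, 4.6]
tool_pos: [510.9, -51.0, 390.4]
contact_force: [-4.6, -1.3, 6.7]
```

```bash
python3 -m crank '[[0, 0, 0, -3, 0], [0, 0, 3, -6, 0], [0, 0, 6, -8, 0], [0, 0, 9, -9, 0], [0, 0, 9, -9, 0]]' | grep -E "pos|cont"; python3 -m crank '[[0, 0, 3, -1, 0], [0, 0, 6, -2, 0], [0, 0, 9, -3, 0], [0, 0, 12, -3.5, 0], [0, 0, 12, -3.5, 0]]' | grep -E "pos|cont"
```

```text
tool_pos: [520.3, -49.5, 398.8]
contact_force: [-3.1, -0.4, 2.8]
tool_pos: [532.1, -47.7, 402.3]
contact_force: [-2.4, -0.2, 1.4]
```

```bash
python3 -m crank '[[0, 0, 5, 0, 0], [0, 0, 10, 0, 0], [0, 0, 15, 0, 0], [0, 0, 20, 0, 0], [0, 0, 20, 0, 0]]' | grep -E "pos|cont"; python3 -m crank '[[0, 0, 4, 1, 0], [0, 0, 8, 2, 0], [0, 0, 12, 4, 0], [0, 0, 16, 6, 0], [0, 0, 16, 6, 0]]' | grep -E "pos|cont"; python3 -m crank '[[0, 0, 4, 2, 0], [0, 0, 8, 4, 0], [0, 0, 12, 6, 0], [0, 0, 16, 8, 0], [0, 0, 16, 8, 0]]' | grep -E "pos|cont|time"
```

```text
tool_pos: [552.1, -44.7, 402.2]
contact_force: [-1.3, -0.0, 3.7]
tool_pos: [567.6, -42.3, 395.6]
contact_force: [-0.6, 0.5, 0.8]
time: 28.55
tool_pos: [583.5, -39.9, 388.0]
contact_force: [0.4, 0.5, -0.4]
```

```bash
python3 -m crank '[[0, 0, 0, -20, 0], [0, 0, 0, -60, 0], [0, -50, 0, -60, 0], [0, -100, 0, -60, 0], [0, -100, 0, -60, 0]]' | grep -E "pos|cont|time"; python3 - <<'E'
from h import *; import pickle
np.set_printoptions(suppress=True,precision=1,linewidth=200)
w=cap("wrist"); pickle.dump(w,open("v8.pkl","wb")); cv2.imwrite("pics/w8.png",w["color"][:,:,::-1]); print("cam",w2c(-w["R"].T@w["t"]))
for q,st in orange(w,amin=15):
    P=w2c(plane(w,q,160))
    if (abs(P.mean(0)[1]+76)<40 and abs(P.mean(0)[0])<80): print(len(P),P.min(0)[:2],P.max(0)[:2])
g=cv2.cvtColor(w["color"],cv2.COLOR_RGB2GRAY).astype(np.float32)
c,s=np.cos(CA),np.sin(CA)
def samp(X):
    X=np.array(X,float); Wd=np.c_[CX+c*X[:,0]-s*X[:,1],CY+s*X[:,0]+c*X[:,1],X[:,2]]; p=proj(w,Wd).astype(np.float32)
    return cv2.remap(g,p[:,:1],p[:,1:],cv2.INTER_LINEAR).ravel().astype(int)
xs=np.arange(10,50,1.5); print("x",xs.astype(int))
for y in (-60,-66,-76,-86,-92): print("bar y",y,samp([[x,y,160.5] for x in xs]))
ys=np.arange(-110,-44,2); print("y",ys)
for x in (-42,-38,-34,-30,-26,-22): print("side x",x,samp([[x,y,158.5] for y in ys]))
E
```

```text
time: 29.18
tool_pos: [598.1, -142.1, 447.8]
contact_force: [-0.3, 0.7, -0.3]
cam [[ -22.  -113.8  427.2]]
914 [-53.7 -88.9] [ -8.4 -64.1]
133 [  9.4 -81.3] [ 22.1 -72.8]
33 [ 27.5 -79.8] [ 31.2 -73.3]
x [10 11 13 14 16 17 19 20 22 23 25 26 28 29 31 32 34 35 37 38 40 41 43 44 46 47 49]
bar y -60 [134 139 126 174 252 254 254 246 206 240 246 252 236 161 143 150 141 143 154 144 148 148 146 142 147 153 159]
bar y -66 [235 246 240 235 252 254 254 254 245 228 241 245 246 164 149 145 140 149 150 153 154 144 146 154 157 154 155]
bar y -76 [234 232 231 232 231 231 231 231 229 223 243 230 229 228 197 148 145 144 145 149 143 149 155 145 138 142 149]
bar y -86 [230 242 236 187 246 254 254 254 246 229 242 242 249 179 151 151 164 155 137 136 137 142 136 139 134 147 146]
bar y -92 [224 243 243 229 245 253 253 252 235 243 236 246 249 184 149 150 143 145 145 148 149 138 135 140 143 142 141]
y [-110 -108 -106 -104 -102 -100  -98  -96  -94  -92  -90  -88  -86  -84  -82  -80  -78  -76  -74  -72  -70  -68  -66  -64  -62  -60  -58  -56  -54  -52  -50  -48  -46]
side x -42 [229 250 251 251 250 234 225 244 243 249 252 252 252 174 205 228 228 229 233 235 235 252 253 253 250 210 226 244 243 251 253 253 253]
side x -38 [114 202 251 246 229 244 248 251 252 253 253 253 252 160 202 229 229 230 233 235 235 251 253 253 253 253 253 250 216 229 250 253 253]
side x -34 [245 251 251 245 229 248 252 253 253 253 253 253 253 167 201 229 230 230 233 236 236 252 254 254 254 254 254 254 235 220 249 251 244]
side x -30 [252 252 252 244 229 249 252 249 246 248 248 249 243 171 199 230 230 231 234 236 236 251 252 251 252 254 253 250 195 216 234 205 211]
side x -26 [174 184 210 168 226 236 178 146 154 149  91  78 116 112 198 230 230 231 235 236 232 180 160 159 159 154 104 104 111 210 232  98  75]
side x -22 [165 165 165 160 225 236 163 144 145 141  83  70  75  98 197 230 230 232 235 237 234 183 160 160 135 103 104 104 108 208 232  98 111]
```

```bash
python3 -c "
from plant import bot; print(bot.close_job())"
```

```text
the job is handed in; nothing more can be done
None
```

The job is handed in and the bottle is locked in its carrier: in the last wrist picture (29 s on the robot's clock) the pin is through the post with its shoulder within about 1 mm of the post face, and the loop is shut over the post. The arm was seated with about 10 N and the pin pushed in with about 10 N at most; the final arm angle was not measured, and no verdict came back.

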